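# Hold a clamp jaw in the drilling fixture

## Task

Lay the orange clamp jaw flat on the fixture's narrow raised bed, with its white slope facing away from the blue fence, its back flush against the fence and its end butted up against the green stop. Then press with the gripper on the white slope, diagonally, so that one steady, firm push (10 to 15 N) holds the jaw against the fence and down on the bed at once; finish while still holding it like that. Leave the other things on the bench where they are.

Things in the scene. Friction and masses are not known exactly. Their poses are not given: they have to be found in the camera images.
- jaw: the orange plastic clamp jaw, 0.1 to 0.2 kg: a block 44 mm (its x) by 60 mm (its y) by 40 mm high, standing on its underside. Its upper -x edge is cut off by a white 45-degree slope along the full 60 mm: from 22 mm out and 24 mm up to 6 mm out and 40 mm up. The other three sides are upright and plain. Two dark marks on top. Origin at the centre of the underside.
- jaw_slope: the jaw's white slope, part of the jaw; origin in the middle of the sloping face, 14 mm to the -x side of the jaw's origin and 32 mm above its underside
- fixture: the drilling fixture, bolted to the bench; origin under the centre of its bed, at bench height, z up. A dark steel base plate (x from -60 to 70 mm, 250 mm long in y, 12 mm thick) carries a narrow raised bed and, along the bed's +x side, a fence. The bed's -x side and its ends are open.
- bed: the white bed of smooth, slippery plastic, part of the fixture, same axes: 46 mm wide in x, 220 mm long in y; origin at the centre of its top, 50 mm above the bench (and above the fixture's origin)
- fence: the blue fence, part of the fixture, same axes: 240 mm long in y, 20 mm thick, top 24 mm above the bed's top. Its upright face looks to -x and lies 23 mm to the +x side of the fixture's origin; origin on that face, at mid-length, level with the bed's top
- stop: the green stop block, fixed on the bed, square with the fixture (same axes): 20 mm wide in y, 36 mm high, x from -16 to 22 mm, plus an arm over the fence with a black knob, to 48 mm above the bed. Origin on the bed's top, mid-width. Its working face looks to +y, 10 mm from its origin; the free bed lies on that side. It does not move.
- black_jaw: bystander, to be left alone: the finished black clamp jaw, same shape and size as the orange one (44 x 60 x 40), grey slope; origin at the centre of its underside
- wrench: bystander, to be left alone: steel wrench, 170 mm long, 7 mm thick, lying on the bench; origin near its middle, along its x axis
- screwdriver: bystander, to be left alone: red-handled screwdriver, 190 mm long, 26 mm thick, lying on the bench; origin near its middle, along its x axis
- hammer: bystander, to be left alone: wooden-handled hammer, 260 mm long, lying on the bench; origin near its middle, along its x axis
- grease: bystander, to be left alone: blue jar, 72 mm across, 75 mm high, white cap; origin at the centre of its underside
- spray: bystander, to be left alone: green can, 54 mm across, 170 mm high; origin at the centre of its underside
- sprocket: bystander, to be left alone: flat steel ring 90 mm across, 12 mm thick, lying on the bench; origin at the centre of its underside
- bin: bystander, to be left alone: red open parts bin 110 x 170 x 50 mm with small parts in it; origin at the centre of its underside
Things that resemble listed ones, but are neither listed nor needed, are in the scene too. There is more than one size of the jaw; the job needs the middle-sized.

How it is judged (in metres and radians):
On the way:
1. the jaw is upright on the raised bed (z of jaw in the frame of fixture between 0.047 and 0.053 m and x of jaw in the frame of fixture between -0.015 and 0.006 m and y of jaw in the frame of fixture between -0.1 and 0.1 m and angle between jaw's own z axis and vertical below 0.06 rad), for 0.2 s.
At the end, for the whole second after the job is handed in: For the last second: jaw flat on the bed (3 mm, 0.04 rad), slope away from the fence, back within 2.5 mm of the fence and parallel (0.04 rad), end within 2.5 mm of the stop; fingers push its slope with over 4 N, it presses the fence with over 2.5 N and the bed with over 5 N, at rest (z of jaw in the frame of fixture between 0.047 and 0.053 m and x of jaw in the frame of fixture between -0.0015 and 0.0035 m and y of jaw in the frame of stop between 0.0375 and 0.0425 m and angle between jaw's own z axis and vertical below 0.04 rad and angle between the y axis of jaw and the y axis of fixture, either way round below 0.04 rad and x of jaw_slope in the frame of fixture below 0 m and contact force between jaw and fence above 2.5 N and contact force between jaw and bed above 5 N and contact force between the fingers and jaw_slope above 4 N and linear speed of jaw below 0.01 m/s); the arm keeps its last pose, push and grip.
It fails at once if a bystander was moved by more than 30 mm (distance of any of black_jaw, wrench, screwdriver, hammer, grease, spray, sprocket, bin from where it was at the start of the episode above 0.03 m).
It also fails if it takes over 54 s, if anything falls off the work surface, if the arm or the gripper's body presses on something with over 40 N, if the wrist force passes 120 N, or if a joint passes its speed limit or range.

## Robot

A 7-joint arm with a two-finger parallel gripper is mounted at the origin on the work surface. World frame = base frame: x ahead of the robot, y to its left, z up, the work surface at z = 0. Lengths are in m, angles in degrees, forces in N, time in s.
With the tool pointing down it reaches from about 0.35 to 0.775 m from the base axis. Payload 3.1 kg.
Tool frame: the origin (TCP) lies on the centre line of the jaws, within the pads' length; the fingertips stand 17 mm ahead of it and the grasp point (between the pads) lies 2 mm behind it (robot.tip_reach is the distance from the TCP to the fingertips, in m); z points along the fingers, y is the direction in which the jaws open and shut (so a half turn about z gives the same grasp; the last joint's range is limited). The gripper opens to 85 mm and grips with 20 to 120 N. Pads are 22 mm wide; open, the fingers measure 114 mm over their backs; the gripper's body (76 mm by 85 mm) begins 54 mm behind the grasp point. The pads swing forward as they close: fully open they stand 13 mm farther back than shut.
Start: joints at [69.288, 17.813, 0.802, 86.603, -0.252, 75.585, -1.558], TCP at [0.173, -0.522, 0.224] pointing down, gripper open.
Joint ranges: [-154.91, 154.91], [-16.99, 109.72], [-72.82, 74.43], [7.12, 147.25], [-82.49, 262.49], [11.32, 116.49], [-174.64, 174.64]. Speed limits (degrees/s): [159.86, 159.86, 180, 180, 180, 180, 180].

## Interface

Orientations are given as [roll, pitch, yaw] about the fixed x, y, z axes, in that order (R = Rz(yaw) Ry(pitch) Rx(roll)).
In Python, from station import robot, fingers, vision, workorder, recognise gives the robot as it stands. Calls block until the motion is done:
- robot.move_to(position, orientation): joint-space move of the TCP to a pose.
- robot.line_to(position, orientation=None, velocity=0.15, f_stop=None): straight line of the TCP; orientation=None keeps the orientation; velocity is the mean speed in m/s. With f_stop (N) it stops when the force on the tool has changed by that much, and returns True; else False.
- robot.move_j(angles): joint-space move.
- fingers.gripper_to(opening, force=None): opening from 0.0 (shut) to 1.0 (fully open); force is the grip in N (None keeps the last); returns when the fingers have stopped.
- robot.pause(seconds).
- robot.inverse_kinematics(position, orientation): joint angles nearest the present ones, or None.
- vision.grab_frame(name): name is "scene" or "top" or "wrist"; returns the picture (420x560x3 uint8, red, green, blue); there is no depth.
- vision.calibration(name): a dict with "mtx" (3x3 intrinsics, pixels), "extrinsics" (4x4, takes a point from world to camera coordinates); the wrist camera has in their place "T_tool_cam" (4x4, takes a point from camera to tool coordinates, whose origin is the TCP and whose axes are the flange's). Camera axes: x right, y up, looking along -z (the intrinsics and any distortion apply to the point x, -y, -z); pixel columns grow to the right and rows downward; lengths in m; the calibration is good to about 2 mm. The wrist camera is an equidistant fisheye: a pixel r from the principal point sees the ray r / f radians off the axis. A picture is of the moment at which its call begins: read the wrist's pose just before it. calibration takes no time and is no camera call.
A pose or a line that the arm cannot do raises robot.PlanningError and nothing moves.
- workorder.close_job(): hands the job in, once; it reports no verdict.
Trained networks look in the newest picture that a camera, given by its name, has taken for a name from the list of things; names that differ only in an ending like _2 or _b are one class to them, and where a whole thing is asked for, a point or a joint stands for the part that bears it (a point fixed in the world has none). Each returns a list of dicts, best first, with "p" (0 to 1); they miss things now and then, are a little off and sometimes report something else, mostly with a low value. They report only what shows in the picture. A call takes as long as a camera call. They do not tell look-alikes from the thing itself.
- recognise(label, camera): "rect" ([centre column, centre row, width, height] in pixels, round what is visible of it).
Readings, each from a call of its own:
- robot.current_time_s(): time.
- robot.current_joint_positions(): joint angles.
- robot.current_dq(): joint speeds.
- robot.current_joint_torque(): joint torques, N m.
- robot.current_tool_pos(): TCP position.
- robot.current_eef_rot(): TCP orientation.
- robot.current_contact_force(): force on the tool from outside, world axes, zero at the start.
- robot.current_torque(): the same for the moment, N m.
- robot.current_finger_gap(): opening from 0.0 (shut) to 1.0 (fully open).
Only numpy, scipy, OpenCV 4.12 (cv2) and the standard library are available. Lean on these libraries where they do the work, as an engineer would, in place of code of your own. Each camera call takes 0.05 s, during which the arm holds its last target. There are 200 camera calls.

## Working session

There is one attempt and no reset: what is moved stays moved. The work goes in short steps, each a Python script; the robot and the scene stay as the last script left them, time stands still between calls to the robot, and variables do not carry over. Pictures are saved under pics/ and viewed, about 8 in all and at most 12, crops included, and the job is handed in when it is done.

```bash
mkdir -p pics; ls
cat > h.py <<'E'
import numpy as np, cv2
from station import robot, fingers, vision, workorder, recognise
def save(im,n): cv2.imwrite('pics/'+n+'.png',cv2.cvtColor(np.asarray(im),cv2.COLOR_RGB2BGR))
E
python3 - <<'E'
from h import *
for c in('scene','top'):
    im=vision.grab_frame(c); save(im,c+'0')
    k=vision.calibration(c); print(c,{a:np.round(b,4).tolist() if not isinstance(b,str) else b for a,b in k.items()})
    for l in('jaw','black_jaw','fixture','stop','bed','fence','jaw_slope'):
        print(l,[(np.round(d['rect']).tolist(),round(d['p'],2)) for d in recognise(l,c)])
k=vision.calibration('wrist');print(k)
E
```

```text
pics
scene {'mtx': [[422.7074, 0.0, 279.761], [0.0, 422.7074, 205.6446], [0.0, 0.0, 1.0]], 'extrinsics': [[-0.5639, 0.8257, 0.0175, 0.3264], [-0.5474, -0.3895, 0.7407, 0.2686], [0.6184, 0.4081, 0.6716, -1.5164], [0.0, 0.0, 0.0, 1.0]]}
jaw [([356.0, 235.0, 30.0, 26.0], 0.94), ([329.0, 246.0, 16.0, 23.0], 0.83), ([362.0, 202.0, 33.0, 35.0], 0.74), ([232.0, 165.0, 23.0, 18.0], 0.58)]
black_jaw [([391.0, 327.0, 36.0, 35.0], 0.69)]
fixture [([253.0, 194.0, 92.0, 67.0], 0.84), ([159.0, 187.0, 28.0, 34.0], 0.59)]
stop [([232.0, 165.0, 21.0, 18.0], 0.46)]
bed [([260.0, 192.0, 43.0, 43.0], 0.79)]
fence [([248.0, 191.0, 57.0, 65.0], 0.77)]
jaw_slope [([334.0, 243.0, 5.0, 14.0], 0.58)]
top {'mtx': [[524.3792, 0.0, 278.2637], [0.0, 524.3792, 221.8656], [0.0, 0.0, 1.0]], 'extrinsics': [[-0.0171, -0.9998, -0.0044, 0.0233], [0.9935, -0.0175, 0.1121, -0.5763], [-0.1122, -0.0024, 0.9937, -1.6572], [0.0, 0.0, 0.0, 1.0]]}
jaw [([237.0, 282.0, 20.0, 21.0], 0.87), ([235.0, 221.0, 17.0, 13.0], 0.75), ([223.0, 247.0, 19.0, 14.0], 0.5)]
black_jaw [([168.0, 184.0, 26.0, 16.0], 0.59)]
fixture [([322.0, 236.0, 84.0, 55.0], 0.69)]
stop []
bed [([324.0, 238.0, 71.0, 31.0], 0.59)]
fence [([325.0, 224.0, 74.0, 21.0], 0.73), ([322.0, 235.0, 87.0, 55.0], 0.3)]
jaw_slope [([243.0, 283.0, 10.0, 24.0], 0.76), ([324.0, 238.0, 72.0, 24.0], 0.68), ([234.0, 225.0, 15.0, 17.0], 0.5), ([224.0, 253.0, 22.0, 5.0], 0.46)]
{'mtx': array([[325.1922621 ,   0.        , 277.24254116],
       [  0.        , 325.1922621 , 211.57075557],
       [  0.        ,   0.        ,   1.        ]]), 'T_tool_cam': array([[-6.36533242e-04,  9.47092017e-01,  3.20961535e-01,
         8.38004806e-02],
       [ 9.99999785e-01,  6.53748352e-04,  5.41287923e-05,
         6.69563506e-04],
       [-1.58563127e-04,  3.20961500e-01, -9.47092229e-01,
        -1.49701550e-01],
       [ 0.00000000e+00,  0.00000000e+00,  0.00000000e+00,
         1.00000000e+00]])}
```

Run:
```python
import cv2,numpy as np
a=cv2.imread('pics/top0.png'); cv2.imwrite('pics/topz.png',cv2.resize(a[140:320,140:400],None,fx=3,fy=3,interpolation=cv2.INTER_CUBIC))
a=cv2.imread('pics/scene0.png'); cv2.imwrite('pics/scz.png',cv2.resize(a[130:370,130:430],None,fx=2.5,fy=2.5,interpolation=cv2.INTER_CUBIC))
```

```text
(no output)
```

View pics/topz.png

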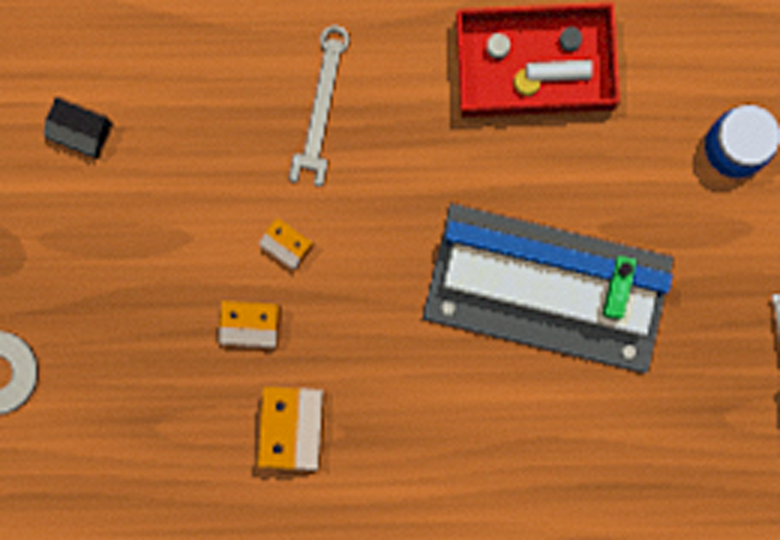

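View pics/scz.png

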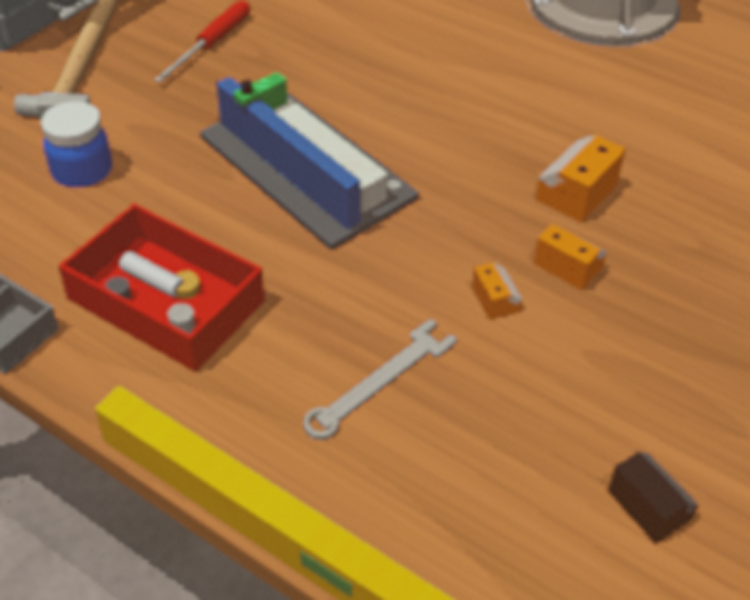

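The top view shows three orange jaws, with the middle-sized one at about full-image pixel (223, 248), slope towards -x. The fixture is near (323, 236), with the stop at about (347, 237). Next I'll get coarse positions and then take a wrist close-up of each.

```bash
cat >> h.py <<'E'
from scipy.spatial.transform import Rotation as Ro
def unproj(c,uv,z):
    k=vision.calibration(c);K=np.array(k['mtx']);E=np.array(k['extrinsics'])
    d=np.linalg.inv(K)@[uv[0],uv[1],1]; d=E[:3,:3].T@(d*[1,-1,-1]); o=-E[:3,:3].T@E[:3,3]
    return o+d*(z-o[2])/d[2]
def wristcam():
    k=vision.calibration('wrist'); T=np.eye(4);T[:3,:3]=Ro.from_euler('xyz',robot.current_eef_rot(),degrees=True).as_matrix();T[:3,3]=robot.current_tool_pos()
    return np.array(k['mtx']),T@np.array(k['T_tool_cam'])
def wproj(K,C,P):
    p=(np.asarray(P)-C[:3,3])@C[:3,:3]; p=p*[1,-1,-1]
    r=np.hypot(p[...,0],p[...,1])+1e-12; th=np.arctan2(r,p[...,2])
    return np.stack([K[0,2]+K[0,0]*th*p[...,0]/r,K[1,2]+K[1,1]*th*p[...,1]/r],-1)
def ortho(im,K,C,ctr,z,half,res=.0005,yaw=0):
    "image up = frame +x, left = frame +y (yaw in deg), like the top camera"
    n=int(2*half/res); i=np.arange(n); X=half-(i+.5)*res
    fx,fy=np.meshgrid(X,X,indexing='ij'); a=np.radians(yaw)
    P=np.stack([ctr[0]+fx*np.cos(a)-fy*np.sin(a),ctr[1]+fx*np.sin(a)+fy*np.cos(a),0*fx+z],-1)
    uv=wproj(K,C,P).astype(np.float32)
    return cv2.remap(im,uv[...,0],uv[...,1],cv2.INTER_CUBIC)
E
python3 - <<'E'
from h import *
z=lambda u,v:(140+u/3,140+v/3)
for n,uv,h in [('jaw L top',(220,302),.04),('jaw R top',(280,304),.04),('jawslope L bot',(220,345),.024),('jaw slope R bot',(278,349),.024),('bedTL',(450,247),.05),('bedBL',(445,287),.05),('bedBR',(650,333),.05),('fenceTL',(449,222),.074),('fenceTR',(672,273),.074),('fenceBL',(447,240),.074),('stopL',(607,300),.086)]:
    print(n,unproj('top',z(*uv),h).round(4))
print(robot.current_eef_rot(),robot.current_tool_pos(),robot.current_time_s())
j=unproj('top',z(248,325),.035);f=unproj('top',z(555,280),.05)
for P in ((j[0]+.0,j[1],.28),(f[0],f[1],.30)):
  for yaw in(0,180): print(P,yaw,robot.inverse_kinematics(P,[180,0,yaw]))
# 45deg pressing pose: tool z=(cos,-sin) in fixture
for pitch in (135,145,155,-135):
  for yaw in(-11,169): 
    R=Ro.from_euler('xyz',[180,pitch-180,yaw],degrees=True); print(pitch,yaw,R.as_matrix()[:,2].round(2),robot.inverse_kinematics((f[0]-.02,f[1],.09),[180,pitch-180,yaw]))
E
```

```text
jaw L top [0.519  0.2218 0.04  ]
jaw R top [0.5158 0.1578 0.04  ]
jawslope L bot [0.474 0.224 0.024]
jaw slope R bot [0.4687 0.1618 0.024 ]
bedTL [ 0.5725 -0.0242  0.05  ]
bedBL [ 0.53  -0.018  0.05 ]
bedBR [ 0.4775 -0.2334  0.05  ]
fenceTL [ 0.5963 -0.0232  0.074 ]
fenceTR [ 0.5384 -0.255   0.074 ]
fenceBL [ 0.5773 -0.0207  0.074 ]
stopL [ 0.5104 -0.1849  0.086 ]
[1.79993384e+02 2.59051787e-03 1.83255836e+01] [ 0.17292428 -0.52214229  0.22445576] 0.8
(np.float64(0.49428032586124915), np.float64(0.19260983263506531), 0.28) 0 [  19.60613998   24.29021435  -61.38960237   82.01139169   21.22171063
   86.07819861 -131.01762089]
(np.float64(0.49428032586124915), np.float64(0.19260983263506531), 0.28) 180 [  4.83750329  17.69463755 -37.15803309  82.50118357  10.65127708
  83.34839771  57.75905153]
(np.float64(0.5353803862016983), np.float64(-0.13474407136891553), 0.3) 0 [ 28.51042538  18.02839379 -22.22529559  77.05611769   6.7375303
  86.20335493 -83.1712129 ]
(np.float64(0.5353803862016983), np.float64(-0.13474407136891553), 0.3) 180 [ 39.09311687  20.37166475 -37.88377874  76.63314945  
[... 317 characters left out ...]
35060298  10.66871199  60.43931152 135.63375521 -74.47472026
  13.02347464 -14.19229022]
145 169 [-0.56  0.11 -0.82] [ 29.23920045  54.37706176 -36.04137821  62.24905894  21.34669061
 105.80658192  75.21016959]
155 -11 [ 0.41 -0.08 -0.91] [ 34.43773873  10.36853891 -22.9267777  124.15940247   9.00578854
  21.47534156 -95.92111456]
155 169 [-0.41  0.08 -0.91] [ 32.22006187  46.1464455  -35.8707344   73.13937352  20.33467351
  93.16073637  75.34735727]
-135 -11 [-0.69  0.13 -0.71] [ 16.28202515  58.7759273   -9.90637953  51.64978784   6.68279223
 115.12812464 -93.07925399]
-135 169 [ 0.69 -0.13 -0.71] [ 69.35644988  16.75304348 -59.86710535 141.18064321 145.81021722
  18.82248414 -47.22998224]
```

Run:
```python
from h import *
def look(n,ctr,z,half,yaw,tz):
    a=np.radians(yaw)
    robot.move_to([ctr[0]-.084*np.cos(a),ctr[1]-.084*np.sin(a),tz],[180,0,yaw])
    K,C=wristcam(); im=np.asarray(vision.grab_frame('wrist')); save(im,n+'_raw'); np.savez(n,im=im,K=K,C=C)
    return ortho(im,K,C,ctr,z,half,.0005,yaw)
print(robot.current_time_s())
o=look('fix',(0.532,-.135),.05,.15,-13,.22); 
cv2.imwrite('pics/fix.png',cv2.cvtColor(o[100:500],cv2.COLOR_RGB2BGR)); print(robot.current_time_s())
o=look('jw',(0.494,.192),.04,.07,0,.19); 
o=cv2.resize(o,None,fx=2,fy=2)
cv2.imwrite('pics/jw.png',cv2.cvtColor(o,cv2.COLOR_RGB2BGR)); print(robot.current_time_s(),robot.current_joint_positions())
```

```text
0.8
2.6417
3.8833 [   9.35628065   11.41849283  -41.72243539  102.89497743    8.19045623
   68.74849268 -125.02359711]
```

View pics/fix.png

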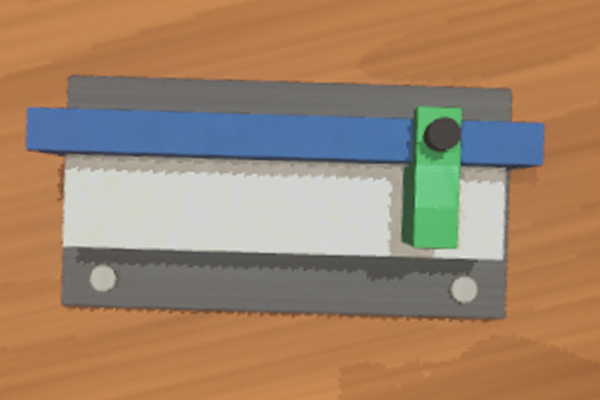

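View pics/jw.png

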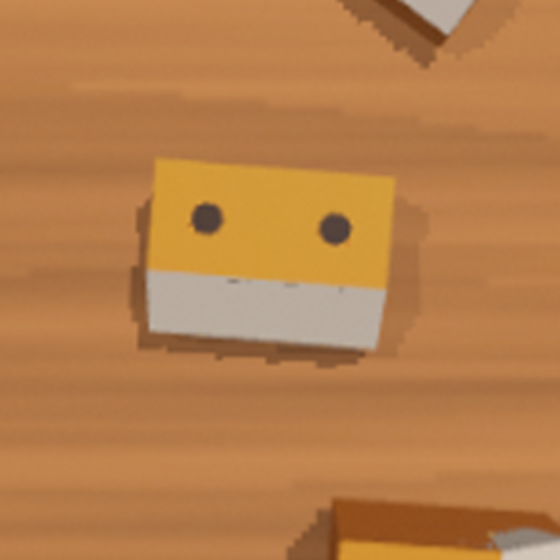

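The wrist ortho views give these poses:
- **Jaw:** orange top corners at (154,158), (396,178), (386,289) and (146,271). That puts the origin at about (0.500, 0.195), yaw -4.5°.
- **Fixture:** bed front edge runs (63,247) to (503,260), and the green stop's left edge is at u≈414. That puts the origin at about (0.530, -0.1266), yaw -14.7°, with the stop face at y≈-58.7 mm in the fixture frame.

Grasping next.

```bash
cat >> h.py <<'E'
FX=np.array([0.5301,-.1266]);FY=-14.7
def fw(x,y,z):
    a=np.radians(FY); return [FX[0]+x*np.cos(a)-y*np.sin(a),FX[1]+x*np.sin(a)+y*np.cos(a),z]
def inf(p):
    a=np.radians(FY); d=np.array(p[:2])-FX; return np.array([d[0]*np.cos(a)+d[1]*np.sin(a),-d[0]*np.sin(a)+d[1]*np.cos(a),p[2]])
def st(*m): print(*m,'t',round(robot.current_time_s(),2),'fixpos',(inf(robot.current_tool_pos())*1e3).round(1),'F',np.round(robot.current_contact_force(),2),'gap',round(robot.current_finger_gap(),3))
E
python3 - <<'E'
from h import *
J=(0.501,.195)
robot.move_to([*J,.12],[180,0,-4.5]); robot.line_to([*J,.022],velocity=.1,f_stop=8); st('down')
fingers.gripper_to(0.0,40); st('grip')
robot.line_to([*J,.15],velocity=.15); st('up')
robot.move_to(fw(-.0015,.005,.15),[180,0,FY]); st('above')
K,C=wristcam(); im=np.asarray(vision.grab_frame('wrist')); save(im[100:],'carry')
E
```

```text
down t 5.55 fixpos [-109.2  304.2   22.7] F [0.69 0.02 0.33] gap 1.002
grip t 5.92 fixpos [-109.1  304.2   23. ] F [-1.31 -0.9   6.26] gap 0.684
up t 6.92 fixpos [-110.5  302.9  148.7] F [-0.03  0.05 -1.64] gap 0.682
above t 8.12 fixpos [ -1.9   7.9 150.1] F [-0.2   0.29 -1.23] gap 0.68
```

View pics/carry.png

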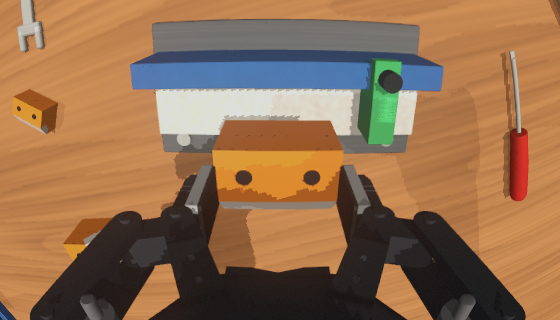

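The jaw is held square between the pads, with its back towards the fence and the stop on the right. Lowering it onto the bed now.

Run:
```python
from h import *
O=[180,0,FY]
robot.line_to(fw(-.0015,.005,.085),velocity=.12); st('pre')
print(robot.line_to(fw(-.0015,.005,.070),velocity=.03,f_stop=4)); st('touch')
fingers.gripper_to(0.92); st('open')
robot.line_to(fw(-.0015,.005,.15),velocity=.15)
fingers.gripper_to(0.0,40); st('shut')
robot.line_to(fw(-.001,.075,.15),velocity=.15)
K,C=wristcam(); im=np.asarray(vision.grab_frame('wrist')); np.savez('pl',im=im,K=K,C=C)
c=fw(0,0,0)[:2]; o=ortho(im,K,C,c,.09,.1,.0004,FY); save(o,'placed'); st()
```

```text
pre t 8.87 fixpos [-0.9  5.6 85.5] F [ 0.86 -0.23 -1.03] gap 0.686
True
touch t 9.31 fixpos [-1.1  4.9 73. ] F [-0.75  0.23  4.13] gap 0.687
open t 9.64 fixpos [-2.5  4.7 71.6] F [ 0.8  -0.03  0.74] gap 0.921
shut t 11.03 fixpos [ -1.5   5.  150. ] F [ 0.13 -0.01  0.37] gap 0.002
t 11.7 fixpos [ -0.8  73.1 149.8] F [-0.32 -0.35 -0.52] gap 0.0
```

View pics/placed.png

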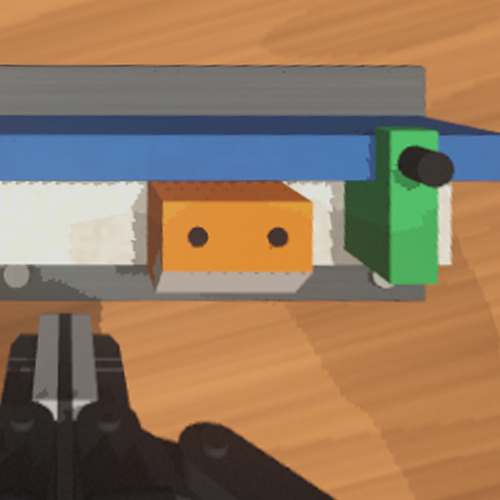

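The jaw sits flat on the bed at about x=-2, y=5 mm, with its slope away from the fence. The stop face is at y≈-57 mm. Next I'll push the jaw along to the stop.

Run:
```python
from h import *
robot.line_to(fw(-.001,.075,.077),velocity=.15); st('low')
robot.line_to(fw(-.001,.030,.077),velocity=.08,f_stop=4); st('a')
print(robot.line_to(fw(-.001,-.01,.077),velocity=.03,f_stop=5)); st('b')
robot.pause(.2); st('hold')
p=inf(robot.current_tool_pos())
robot.line_to(fw(-.001,p[1]+.015,.077),velocity=.08); st('back')
robot.line_to(fw(-.02,p[1]+.025,.16),velocity=.15)
K,C=wristcam(); im=np.asarray(vision.grab_frame('wrist')); np.savez('pl2',im=im,K=K,C=C)
c=fw(0,0,0)[:2]; o=ortho(im,K,C,c,.09,.1,.0004,FY); save(o,'pushed'); st()
for t in (25,30,35,40,45):
    q=robot.inverse_kinematics(fw(-.06,-.028,.12),[180,-t,FY]); print(t,q if q is None else q.round(0), robot.current_joint_positions().round(0) if t==25 else '')
```

```text
low t 12.33 fixpos [-0.4 74.7 77.5] F [ 0.56 -0.04  0.67] gap -0.001
a t 13.05 fixpos [-1.1 30.  77. ] F [-0.48  0.02  0.03] gap -0.002
True
b t 13.87 fixpos [-1.2  8.  76.8] F [0.41 0.86 2.38] gap -0.003
hold t 14.07 fixpos [-1.2  8.  76.8] F [-0.47 -0.08  4.79] gap 0.004
back t 14.4 fixpos [-1.8 24.6 76.4] F [-0.07  0.03  0.02] gap -0.003
t 15.18 fixpos [-20.8  32.3 158.7] F [ 0.64 -0.92  0.27] gap 0.002
25 [ 51.   2. -37. 128.   3.  26. -93.] [  35.   22.  -36.   95.   13.   68. -108.]
30 [ 50.  -0. -35. 132.  -1.  18. -89.] 
35 [ -47.   -9.   58.  140.   40.   13. -128.] 
40 [ -59.  -16.   67.  144.   88.   16. -174.] 
45 None
```

View pics/pushed.png

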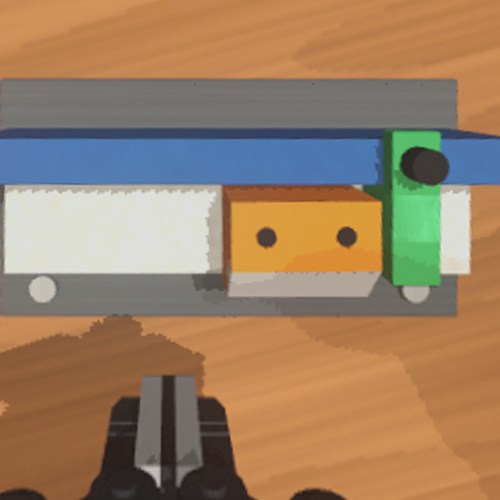

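The jaw moved along the bed but is still about 4 mm short of the stop (jaw end u=382, stop edge u≈393). The push stopped on a vertical force, so I'll repeat it higher with a finer log and a picture taken at contact.

Run:
```python
from h import *
print(robot.tip_reach)
robot.line_to(fw(-.001,.033,.087),velocity=.12); st('low')
for y in (.02,.014,.010,.008,.006,.004,.002,0,-.002,-.004):
    s=robot.line_to(fw(-.001,y,.087),velocity=.04,f_stop=6); st(y,s)
    if s: break
K,C=wristcam(); im=np.asarray(vision.grab_frame('wrist')); np.savez('pl3',im=im,K=K,C=C)
save(cv2.resize(im[60:360,100:460],None,fx=2,fy=2,interpolation=cv2.INTER_CUBIC),'contact'); st()
```

```text
0.017
low t 15.95 fixpos [-0.7 33.3 87.4] F [0.74 0.49 0.41] gap 0.001
0.02 False t 16.43 fixpos [-0.9 19.4 87.2] F [0.2  0.39 0.28] gap 0.001
0.014 False t 16.73 fixpos [-1.  13.5 86.9] F [-0.15  0.55 -0.69] gap -0.004
0.01 False t 16.98 fixpos [-1.   9.6 86.9] F [ 0.71 -0.21 -0.42] gap 0.002
0.008 False t 17.23 fixpos [-1.   7.9 87. ] F [-0.33 -0.34  0.13] gap -0.0
0.006 False t 17.48 fixpos [-1.   5.8 87. ] F [ 0.14 -0.51  0.26] gap 0.003
0.004 False t 17.73 fixpos [-1.   3.7 87. ] F [ 0.16 -0.83 -0.39] gap -0.002
0.002 False t 17.98 fixpos [-1.   1.8 87. ] F [-0.05 -0.45  0.46] gap -0.004
0 False t 18.23 fixpos [-1.  -0.3 87. ] F [-0.24  0.02  0.6 ] gap -0.004
-0.002 False t 18.48 fixpos [-1.  -2.2 87. ] F [ 0.07 -0.02  0.1 ] gap -0.001
-0.004 False t 18.73 fixpos [-1.  -4.3 87. ] F [-0.06  0.85  0.79] gap 0.001
t 18.77 fixpos [-1.  -4.1 87. ] F [-0.38  0.83 -0.03] gap -0.0
```

View pics/contact.png

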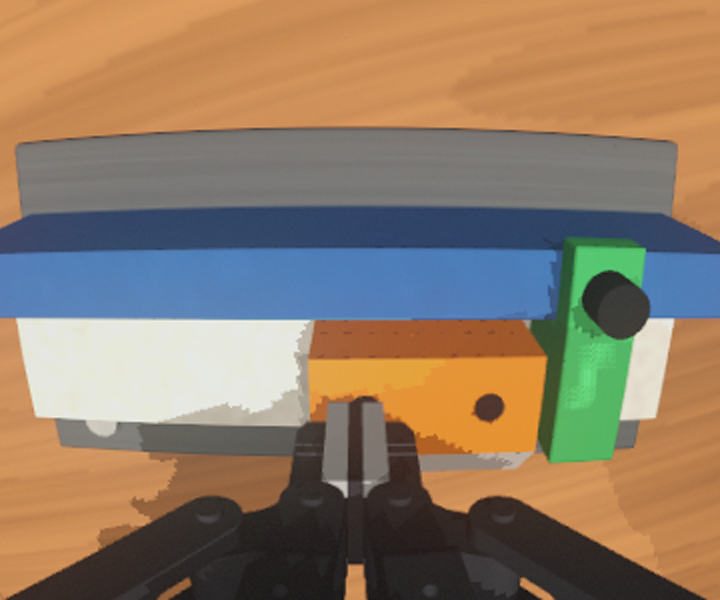

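The shut fingertips show over the jaw top at (355,400) with no contact force, so the real tip reach differs from the nominal value. I'll probe gently down onto the jaw's top, at a known 0.090 m, to measure it.

Run:
```python
from h import *
s=robot.line_to(fw(-.001,-.0045,.072),velocity=.02,f_stop=3); st('probe',s)
robot.line_to(fw(-.001,-.0045,.11),velocity=.1); st('up')
robot.line_to(fw(-.001,.05,.11),velocity=.15)
s=robot.line_to(fw(-.001,.05,.030),velocity=.05,f_stop=3); st('bed probe',s)
p=inf(robot.current_tool_pos()); robot.line_to(fw(-.001,.05,p[2]+.008),velocity=.05); st()
```

```text
probe True t 19.16 fixpos [-0.7 -4.  83.3] F [-0.03 -0.31  2.61] gap -0.001
up t 19.58 fixpos [ -0.9  -4.5 110.1] F [ 0.12 -0.6   0.02] gap 0.003
bed probe True t 21.31 fixpos [-1.2 50.  43.3] F [-0.68 -0.12  4.98] gap 0.002
t 21.64 fixpos [-0.6 50.1 51.6] F [ 0.59 -0.1   0.51] gap -0.0
```

The actual tips stand about 7 mm behind the TCP (contact at 83.3 on 90 and at 43.3 on 50), where the nominal value is 17 mm ahead of it. With that corrected, I'll redo the push.

Run:
```python
from h import *
robot.line_to(fw(-.003,.04,.060),velocity=.12); st('low')
s=robot.line_to(fw(-.003,-.005,.060),velocity=.03,f_stop=5); st('push',s)
robot.pause(.2); st('hold')
y=inf(robot.current_tool_pos())[1]
robot.line_to(fw(-.003,y+.02,.060),velocity=.06)
robot.line_to(fw(-.03,y+.02,.14),velocity=.15)
K,C=wristcam(); im=np.asarray(vision.grab_frame('wrist')); np.savez('pl4',im=im,K=K,C=C)
c=fw(0,0,0)[:2]; o=ortho(im,K,C,c,.09,.1,.0004,FY); save(o,'pushed2'); st()
```

```text
low t 21.9 fixpos [-2.6 39.  60.2] F [-0.03 -0.01  0.21] gap 0.001
push True t 22.81 fixpos [-3.3 15.3 59.6] F [0.64 0.2  0.86] gap 0.001
hold t 23.01 fixpos [-3.9 15.3 59.1] F [ 0.54 -0.58  0.13] gap 0.002
t 24.26 fixpos [-30.6  34.8 139. ] F [-0.53  0.07  0.07] gap -0.001
```

View pics/pushed2.png

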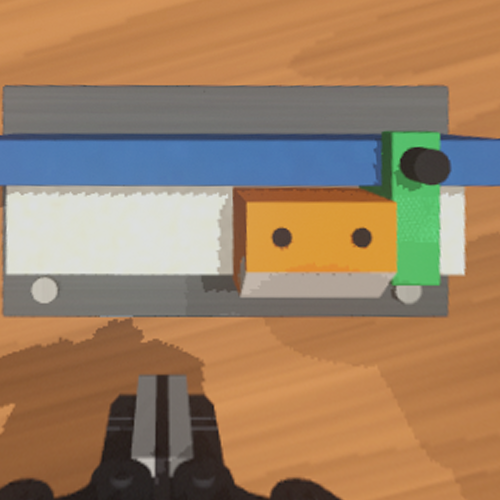

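The jaw now butts the stop (jaw edge at u=396, against the stop's side) and lies parallel, about 3 mm off the fence. Next comes the tilted approach and the diagonal press.

```bash
cat > press.py <<'E'
from h import *
t=28; O=[180,-t,FY]; s,c=np.sin(np.radians(t)),np.cos(np.radians(t))
def tcp(d,y=-.025,cx=-.015,cz=.080):  # d = travel past nominal contact along the diagonal
    return fw(cx-.011*c+.007*s+d*.7071, y, cz-.011*s-.007*c-d*.7071)
def Fn():  # mean force; (fence direction, up) on tool
    f=np.mean([robot.current_contact_force() for _ in range(5)],0); a=np.radians(FY)
    return np.array([f[0]*np.cos(a)+f[1]*np.sin(a),-f[0]*np.sin(a)+f[1]*np.cos(a),f[2]])
E
python3 - <<'E'
from press import *
print(robot.current_joint_positions().round(0))
for d in(-.05,-.03,0,.015):
    q=robot.inverse_kinematics(tcp(d),O);print(d,q if q is None else q.round(0))
robot.move_to(tcp(-.05),O); st('pre')
s_=robot.line_to(tcp(-.015),velocity=.08,f_stop=4); st('near',s_)
if not s_:
    s_=robot.line_to(tcp(.012),velocity=.02,f_stop=4); st('contact',s_)
robot.pause(.2); print(Fn().round(2)); st('hold')
K,C=wristcam(); im=np.asarray(vision.grab_frame('wrist'))
save(cv2.resize(im[60:360,100:460],None,fx=2,fy=2,interpolation=cv2.INTER_CUBIC),'press1')
E
```

```text
[  35.   22.  -36.   98.   14.   65. -109.]
-0.05 [ 51.   3. -38. 131.   8.  18. -98.]
-0.03 [  49.    7.  -37.  131.   17.   16. -107.]
0 [  43.   12.  -31.  129.   29.   14. -118.]
0.015 [  39.   14.  -27.  129.   33.   13. -122.]
pre t 25.07 fixpos [-55.6 -24.7 104.6] F [0.7 0.8 0.6] gap 0.002
near False t 25.65 fixpos [-31.  -24.1  79.6] F [-0.76 -0.15 -0.18] gap -0.002
contact True t 26.4 fixpos [-22.5 -25.   70.4] F [0.17 1.   0.88] gap 0.002
[-0.07 -0.17  0.24]
hold t 26.6 fixpos [-24.4 -25.3  69.3] F [-0.12 -0.15  0.24] gap 0.004
```

View pics/press1.png

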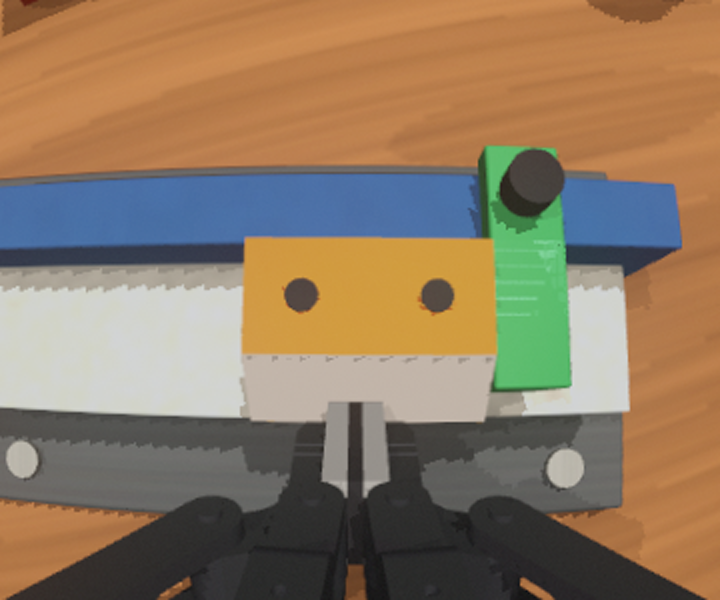

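The fingertips touch the slope's lower third (tip edge v≈402, slope v 355–420), and the jaw butts the stop at u≈493. I'll shift a little higher on the slope, then step the press in while watching the force.

Run:
```python
from press import *
k=dict(cx=-.012,cz=.083)
robot.line_to(tcp(-.008,**k),O,velocity=.06); print(Fn().round(2))
d=-.004; t0=robot.current_time_s()
while robot.current_time_s()-t0<11 and d<.02:
    robot.line_to(tcp(d,**k),O,velocity=.02); f=Fn(); n=(-f[0]+f[2])*.7071
    print(round(d*1e3,2),f.round(2),round(n,2),(inf(robot.current_tool_pos())*1e3).round(1),round(robot.current_time_s(),2))
    if n>10.5: break
    d+=.001 if n<3 else .0005
st('end'); open('d.txt','w').write(str(d))
```

```text
[ 0.23 -0.93  0.21]
-4.0 [-1.43 -0.12  0.14] 1.11 [-21.4 -24.9  74.1] 27.27
-3.0 [ 1.5   0.46 -0.57] -1.47 [-20.5 -24.9  73.7] 27.52
-2.0 [ 0.72 -0.56  0.8 ] 0.05 [-19.8 -25.   73.1] 27.77
-1.0 [-0.03 -0.21  2.19] 1.57 [-18.5 -24.9  72.9] 28.02
0.0 [-1.81  0.24  5.95] 5.49 [-17.3 -24.9  72.7] 28.27
0.5 [-4.85  0.19 10.86] 11.1 [-17.1 -25.   72.6] 28.52
end t 28.52 fixpos [-17.1 -25.   72.6] F [-4.64  1.41 10.86] gap 0.002
```

Run:
```python
from press import *
k=dict(cx=-.012,cz=.083); d=float(open('d.txt').read())
robot.pause(.3); print(Fn().round(2))
a=np.radians(FY)
for i in range(4):
    f=Fn()
    if -f[0]>7 or np.hypot(f[0],f[2])>14: break
    k['cx']+=.0005
    robot.line_to(tcp(d,**k),O,velocity=.02); robot.pause(.2); f=Fn()
    print(k,f.round(2),np.hypot(f[0],f[2]).round(2),(inf(robot.current_tool_pos())*1e3).round(1))
st('end'); print(k,d)
K,C=wristcam(); im=np.asarray(vision.grab_frame('wrist'))
o=ortho(im,K,C,fw(0,-.02,0)[:2],.09,.06,.0002,FY); save(o[:,50:],'press2')
```

```text
[-5.29  0.36 10.04]
{'cx': -0.0115, 'cz': 0.083} [-6.8   0.02 12.39] 14.13 [-17.  -25.1  72.5]
end t 29.27 fixpos [-17.  -25.1  72.5] F [-6.57  1.74 12.39] gap 0.0
{'cx': -0.0115, 'cz': 0.083} 0.0005
```

View pics/press2.png

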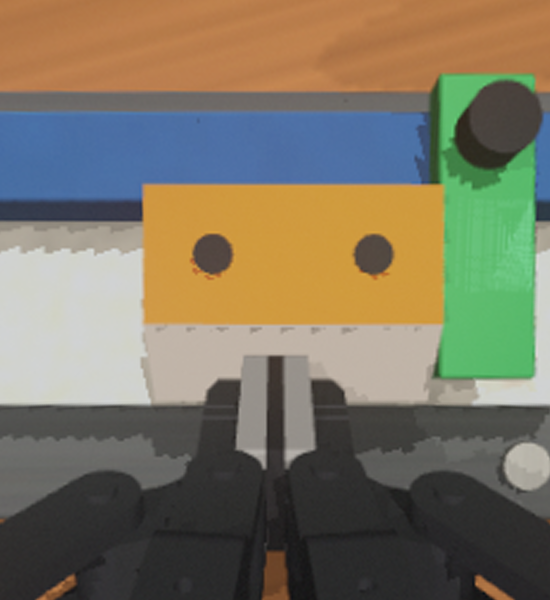

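The jaw's back is at x≈23.2 mm, on the fence face, and its end is at y≈-58.6 mm, on the stop. The push is at the top of the 10–15 N band, so I'll trim it slightly, check it stays steady, and hand in.

Run:
```python
from press import *
robot.line_to(tcp(.0005,cx=-.0115,cz=.0832),O,velocity=.02)
ok=True
for i in range(4):
    robot.pause(.3); f=Fn(); m=np.hypot(f[0],f[2]); print(f.round(2),m.round(2)); ok&=10<m<15 and -f[0]>4.5
st()
if ok: workorder.close_job(); print('closed')
```

```text
[-5.66  0.61 11.24] 12.58
[-6.32 -0.67  9.92] 11.76
[-6.38  0.14  9.72] 11.63
[-6.08  0.22 10.85] 12.43
t 30.77 fixpos [-17.  -25.1  72.5] F [-5.82  1.76 10.85] gap -0.001
the job is handed in; nothing more can be done
closed
```

The orange middle-sized jaw is flat on the bed with its slope away from the fence, its back on the fence and its end on the stop. The gripper was holding it with a steady diagonal push of about 12 N when I handed the job in at 30.8 s.

- **Last checks:** the final picture put the jaw's back at x ≈ 23.2 mm (fence at 23) and its end at y ≈ -58.6 mm, on the stop. The push read 11.6–12.6 N over the last 1.2 s: about 6 N towards the fence and 10–11 N down.
- **Not measured directly:** I worked out the load on the fence and bed from the wrist force and did not read either one. The push was steeper than 45 degrees, so the fence load has the smaller margin. The tool was tilted 28 degrees because the arm could not reach 45.
- **What went wrong on the way:** two contact probes showed the closed fingertips about 7 mm behind the TCP, against the listed 17 mm ahead. Because of that, the first push left the jaw 4 mm short of the stop and slid the fingers over its top. I then pressed the jaw lightly from above (about 3 N) while probing. A second push seated it against the stop, and the first press touched low on the slope, so I redid it higher up.
- **Bystanders:** I saw no sign of contact with them, but took no final picture to confirm they had not moved.

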